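Put the weighing bench back in order

ROBOT

A 7-joint arm with a two-finger parallel gripper is mounted at the origin on the work surface. World frame = base frame: x ahead of the robot, y to its left, z up, the work surface at z = 0. Lengths are in m, angles in rad, forces in N, time in s.
With the tool pointing down it reaches from about 0.4 to 0.85 m from the base axis. Payload 4.5 kg.
Tool frame: the origin (TCP) lies midway between the tips of the shut fingers; the grasp point (between the pads) lies 19 mm behind it; z points along the fingers, y is the direction in which the jaws open and shut (so a half turn about z gives the same grasp; the last joint's range is limited). The gripper opens to 85 mm and grips with 20 to 120 N. Pads are 22 mm wide; open, the fingers measure 114 mm over their backs; the gripper's body (76 mm by 85 mm) begins 54 mm behind the grasp point. The pads swing forward as they close: fully open they stand 13 mm farther back than shut.
Start: joints at [-1.166, 0.689, -0.195, 1.565, 0.157, 0.902, -0.215], TCP at [0.226, 0.583, 0.231] pointing down, gripper open.
Joint ranges: [-3.01, 3.01], [-0.46, 2.08], [-1.47, 1.51], [0.13, 2.56], [-1, 4.14], [0.04, 2.09], [-2.66, 2.66]. Speed limits (rad/s): [2.57, 2.57, 3.14, 3.14, 3.14, 3.14, 3.14].

INTERFACE

Orientations are given as [roll, pitch, yaw] about the fixed x, y, z axes, in that order (R = Rz(yaw) Ry(pitch) Rx(roll)).
In Python, from bench import r gives the robot as it stands. Calls block until the motion is done:
- r.move_to(position, orientation): joint-space move of the TCP to a pose.
- r.move_l(position, rot=None, feed=0.15, until_force=None): straight line of the TCP; rot=None keeps the orientation; feed is the mean speed in m/s. With until_force (N) it stops when the force on the tool has changed by that much, and returns True; else False.
- r.move_joints(angles): joint-space move.
- r.move_gripper(opening, squeeze=None): opening from 0.0 (shut) to 1.0 (fully open); squeeze is the grip in N (None keeps the last); returns when the fingers have stopped.
- r.wait(seconds).
- r.solve_ik(position, orientation): joint angles nearest the present ones, or None.
- r.sense(): the state.
- r.get_image(name): name is "scene" or "top"; returns a dict with "color" (480x640x3 uint8, red, green, blue), "K" (3x3 intrinsics, pixels), "rvec" (rotation vector, rad) and "tvec" (3), from world to camera coordinates, as OpenCV has them. Camera axes: x right, y down, z forward; pixel columns grow to the right and rows downward; lengths in m; the calibration is good to about 2 mm. A picture is of the moment at which its call begins. There is no depth.
A pose or a line that the arm cannot do raises r.PlanningError and nothing moves.
- r.finish_job(): hands the job in, once; it reports no verdict.
The state is a dict: "time": time; "joint_pos": joint angles; "joint_vel": joint speeds; "effort": joint torques, N m; "ee_pos": TCP position; "orientation": TCP orientation; "wrist_force": force on the tool from outside, world axes, zero at the start; "wrist_torque": the same for the moment, N m; "finger_gap": opening from 0.0 (shut) to 1.0 (fully open).
Only numpy, scipy, OpenCV 4.12 (cv2) and the standard library are available. Lean on these libraries where they do the work, as an engineer would, in place of code of your own. Each camera call takes 0.05 s, during which the arm holds its last target. There are 200 camera calls.

TASK

The last user left things on each other's mats: stand the steel check weight, the square jar, the measuring cylinder and the sample tub each in the middle of the mat that has the shape of its own foot (round, square, hexagonal, oblong), the jar and the tub turned square with their mats. Where a mat is still taken, clear it first, setting a thing down on a free spot for a while if need be. Keep everything upright, tip nothing over, and leave the amber bottle and the beaker where they are.

Things in the scene. Friction and masses are not known exactly. Their poses are not given: they have to be found in the camera images.
- weight: 500 g steel check weight: plain round body 38 mm diameter and 46 mm high, above it a narrow neck and a round knob 26 mm across, 66 mm high in all. Origin at the centre of its underside, z up. About 0.5 kg. Its own mat is mat_round
- jar: square white plastic reagent jar, 60 x 60 mm and 60 mm high, with a round black screw cap 44 mm across on top, 78 mm high in all. Origin at the centre of its underside, z up, x and y square to its sides. About 0.2 kg. Its own mat is mat_square
- cylinder: measuring cylinder: clear tube 24 mm diameter on a white hexagonal foot 56 mm across flats and 10 mm high (a 32 mm collar up to 16 mm), 125 mm high in all. Grip it by the tube, high up but below the rim. Origin at the centre of its underside, z up the tube. About 0.12 kg, tips easily. Its own mat is mat_hex
- tub: closed oblong pale plastic sample tub, 100 mm (x) by 60 mm (y) and 45 mm high including its flat lid. Origin at the centre of its underside, x along its length, z up. About 0.15 kg. At the start it stands on the bare bench. Its own mat is mat_oblong
- mat_round: round mat, 66 mm diameter, for the check weight. Fixed to the bench, 3 mm thick, mid-grey; origin at the centre of its underside, z up
- mat_square: square mat, 88 x 88 mm, for the square jar. Fixed to the bench, 3 mm thick, mid-grey; origin at the centre of its underside, z up, x and y square to its sides
- mat_hex: hexagonal mat, 84 mm across flats, for the measuring cylinder. Fixed to the bench, 3 mm thick, mid-grey; origin at the centre of its underside, z up, x across two flats
- mat_oblong: oblong mat, 128 mm (x) by 88 mm (y), for the tub. Fixed to the bench, 3 mm thick, mid-grey; origin at the centre of its underside, z up, x along its length
- amber_bottle: bystander: amber glass jar with white cap, 48 mm diameter, 90 mm high, standing at the robot's right. Origin at the centre of its underside
- beaker: bystander: low clear beaker, 64 mm across the rim, 60 mm high, standing beyond the work. Origin at the centre of its underside
Things that resemble listed ones, but are neither listed nor needed, are in the scene too. What is shaped like the weight but green or purple is not meant. Leave any green look-alike of the cylinder alone.

How it is judged:
By the outcome, as a careful person would: the job done as asked, in the order asked, and still so for the second after the job is handed in, with the robot touching nothing.
It also fails if it takes over 125 s, if anything falls off the work surface, if the arm or the gripper's body presses on something with over 40 N, if the wrist force passes 120 N, or if a joint passes its speed limit or range.

## Working session

There is one attempt and no reset: what is moved stays moved. The work goes in short steps, each a Python script; the robot and the scene stay as the last script left them, time stands still between calls to the robot, and variables do not carry over. Pictures are saved under pics/ and viewed, about 12 in all and at most 16, crops included, and the job is handed in when it is done.

```bash
ls; mkdir -p pics; python3 - <<'E'
from bench import r
import cv2,numpy as np
for n in("scene","top"):
    d=r.get_image(n);cv2.imwrite(f"pics/{n}0.png",d["color"][:,:,::-1]);print(n,d["K"],d["rvec"],d["tvec"])
    R=cv2.Rodrigues(np.array(d["rvec"]))[0];print(-R.T@np.array(d["tvec"]).ravel())
s=r.sense();print(s["ee_pos"],s["orientation"],s["time"],s["finger_gap"])
E
```

```text
pics
scene [[575.4598341    0.         316.08919061]
 [  0.         575.4598341  237.51387721]
 [  0.           0.           1.        ]] [ 1.66136398  2.10725063 -0.65302352] [ 0.18015084 -0.45163251  1.5189673 ]
[1.24829122 0.10216051 0.9874311 ]
top [[569.21646987   0.         321.20194432]
 [  0.         569.21646987 243.08514387]
 [  0.           0.           1.        ]] [ 2.12166799 -2.16259202  0.16898108] [-0.03515679  0.58192414  1.20301677]
[ 0.38893732 -0.04094905  1.27834736]
[0.22629696 0.58192133 0.23054978] [-3.13984998e+00  1.44965062e-04  2.77090356e+00] 0.1 0.9983255860696418
```

View pics/scene0.png

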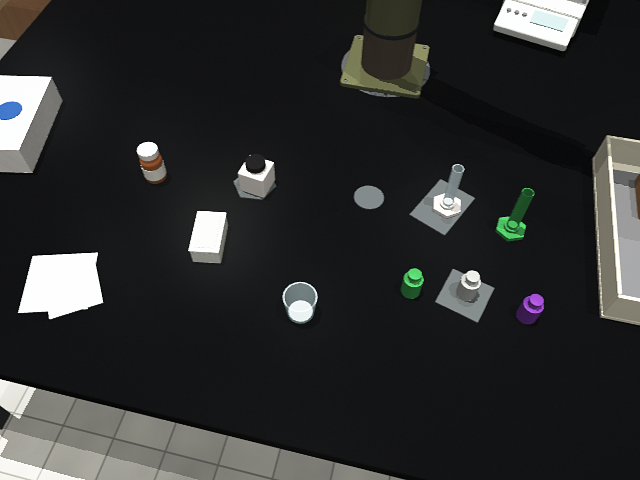

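View pics/top0.png

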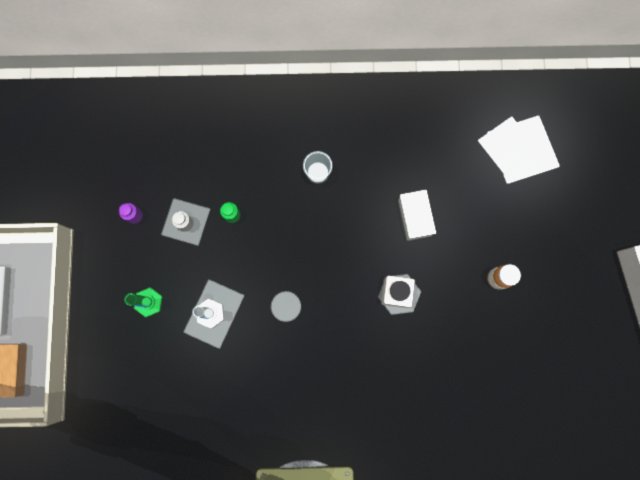

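The scene view shows the real weight (grey, 470,286), with look-alikes green (412,284) and purple (531,309). The real cylinder (clear, 448,205) has a green look-alike at (512,228). In the top view:
- The weight (181,220) is on the square mat.
- The cylinder foot (210,314) is on the oblong mat.
- The jar (399,291) is on the hex mat.
- The tub (418,214) is on the bare bench.
- The round mat (286,306) is free.

So the order weight, jar, cylinder, tub needs no buffer spot. Close crops next.

```bash
cat > h.py <<'E'
from bench import r
import cv2,numpy as np
def cam(n):
    d=r.get_image(n);d["R"]=cv2.Rodrigues(np.array(d["rvec"],float))[0];d["t"]=np.array(d["tvec"],float).ravel();return d
def world(d,uv,z):
    uv=np.atleast_2d(np.array(uv,float));K=np.array(d["K"])
    ray=(np.linalg.inv(K)@np.c_[uv,np.ones(len(uv))].T).T@d["R"];c=-d["R"].T@d["t"]
    return c+ray*((z-c[2])/ray[:,2])[:,None]
def pix(d,P):
    return cv2.projectPoints(np.atleast_2d(np.array(P,float)),np.array(d["rvec"],float),np.array(d["tvec"],float),np.array(d["K"]),None)[0][:,0]
def crop(d,x0,y0,w,h,k,name):
    c=cv2.resize(d["color"][y0:y0+h,x0:x0+w,::-1],None,fx=k,fy=k,interpolation=cv2.INTER_CUBIC).copy()
    for u in range(-(-x0//10)*10,x0+w,10):
        cv2.line(c,((u-x0)*k,0),((u-x0)*k,8 if u%50 else 16),(0,255,255),1);cv2.putText(c,str(u),((u-x0)*k+2,20),0,.35,(0,255,255),1) if u%20==0 else 0
    for v in range(-(-y0//10)*10,y0+h,10):
        cv2.line(c,(0,(v-y0)*k),(8,(v-y0)*k),(0,255,255),1);cv2.putText(c,str(v),(10,(v-y0)*k+4),0,.35,(0,255,255),1)
    cv2.imwrite(f"pics/{name}.png",c)
E
python3 - <<'E'
from h import *
d=cam("top");crop(d,110,180,133,180,3,"a") if 0 else crop(d,110,190,190,160,4,"a");crop(d,370,180,80,145,4,"b")
print(pix(d,[[.226,.582,.23],[0,0,0]]))
g=cv2.cvtColor(d["color"],cv2.COLOR_RGB2HSV)
E
```

```text
[[-29.49464344 431.76659718]
 [304.56724495 518.42694856]]
```

View pics/a.png

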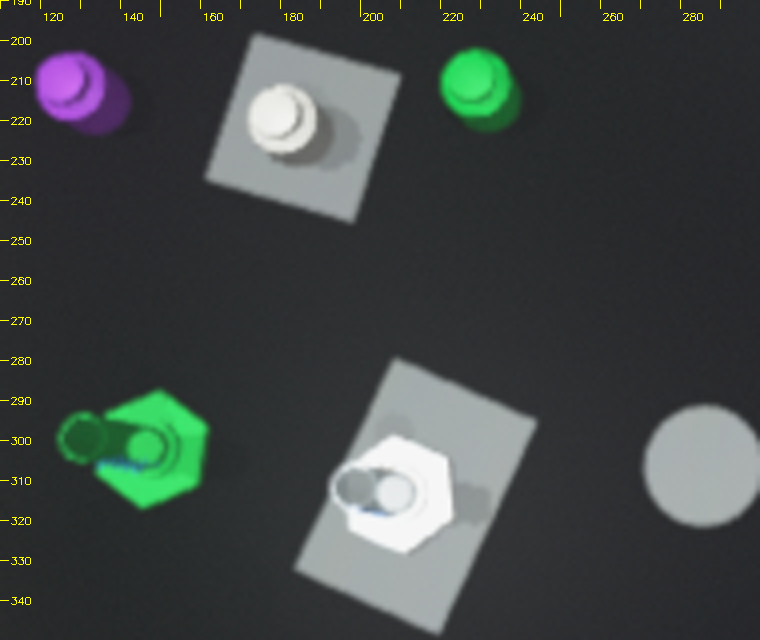

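View pics/b.png

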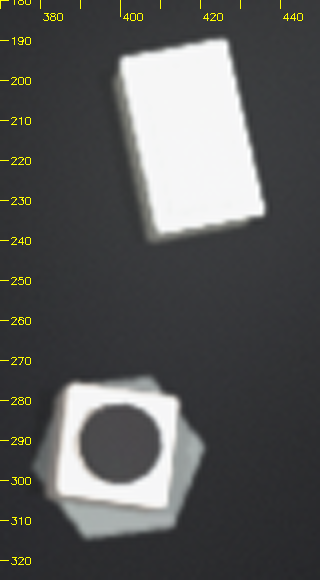

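```bash
python3 - <<'E'
from h import *
d=cam("top");s=cam("scene")
def A(p):return np.array(p)/4+[110,190]
def B(p):return np.array(p)/4+[370,180]
def quad(n,uv,z):
    w=world(d,uv,z);e=np.roll(w,-1,0)-w
    print(n,w.mean(0).round(4),"sides",np.linalg.norm(e,axis=1).round(4),"ang",(np.degrees(np.arctan2(e[:,1],e[:,0]))%90).round(1), (np.degrees(np.arctan2(e[:,1],e[:,0]))).round(0))
    print("  scene px",pix(s,w.mean(0)).round(0))
quad("sq",A([(255,34),(401,73),(354,222),(205,180)]),.003)
quad("obl",A([(396,358),(537,421),(439,634),(295,570)]),.003)
quad("jar",B([(70,383),(179,397),(167,508),(57,494)]),.06)
quad("tub",B([(120,58),(228,40),(264,214),(158,235)]),.045)
for n,uv,z in[("round",A((703,466)),.003),("knob",A((276,114)),.069),("wbody",A((283,119)),.049),("foot",A((399,493)),.013),("rim",A((356,486)),.128),("cap",B((120,443)),.081),("hex",B((119,457)),.003)]:
    w=world(d,uv,z);print(n,w.round(4),pix(s,w).round(0))
f=world(d,A([(396,435),(446,457),(453,515),(404,552),(349,527)]),.013);e=np.diff(f,axis=0);print("foot edges",np.degrees(np.arctan2(e[:,1],e[:,0]))%60)
f=world(d,B([(153,376),(204,446),(174,526),(86,538),(33,468)]),.003);e=np.diff(f,axis=0);print("hexmat edges",np.degrees(np.arctan2(e[:,1],e[:,0]))%60,np.linalg.norm(e,axis=1))
crop(s,170,140,340,175,2,"s")
E
```

```text
sq [0.6429 0.261  0.003 ] sides [0.0875 0.0895 0.0887 0.0886] ang [73.8 73.3 73.1 72.5] [-106.  163.   73.  -17.]
  scene px [[462. 294.]]
obl [0.4332 0.1944 0.003 ] sides [0.0873 0.1279 0.0878 0.1286] ang [65.1 65.1 65.5 64.9] [-115.  155.   66.  -25.]
  scene px [[440. 205.]]
jar [ 0.4713 -0.2117  0.06  ] sides [0.0588 0.0597 0.0589 0.0599] ang [81.5 81.3 81.7 81.2] [-98. 171.  82.  -9.]
  scene px [[254. 167.]]
tub [ 0.642  -0.2617  0.045 ] sides [0.0612 0.0997 0.0597 0.1014] ang [ 8.6  8.7 10.2  9.5] [ -81. -171.  100.   10.]
  scene px [[206. 230.]]
round [[0.4462 0.0353 0.003 ]] [[367. 196.]]
knob [[0.6371 0.2605 0.069 ]] [[470. 274.]]
wbody [[0.6383 0.2616 0.049 ]] [[468. 280.]]
foot [[0.4341 0.2025 0.013 ]] [[445. 203.]]
rim [[0.4339 0.202  0.128 ]] [[455. 168.]]
cap [[ 0.471  -0.2098  0.081 ]] [[254. 160.]]
hex [[ 0.4686 -0.2199  0.003 ]] [[252. 183.]]
foot edges [5.49185177 7.32930474 6.28192462 4.97105972]
hexmat edges [33.99222823 36.97359048 36.5898858  35.54351276] [0.04804239 0.04794508 0.04955985 0.04838554]
```

View pics/s.png

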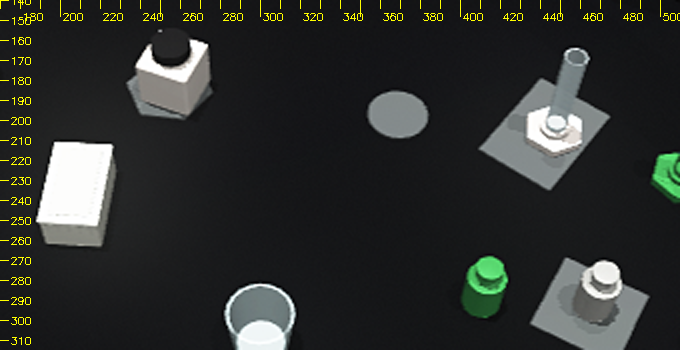

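The scene crop agrees with the top-view measurements to about 2 px (about 4 mm in y, the same way everywhere), so I'll split the difference. Sizes match the given ones. I'll check IK for all poses, then move the weight first.

```bash
cat >> h.py <<'E'
BY=.002
JOBS={ # pick xy, jaw deg, place xy, jaw deg, tcp z pick, tcp z place, open, squeeze
"weight":((.638,.2614),90-75,(.4462,.0353),0,.014,.015,.75,70),
"jar":((.4712,-.2107),-8.6,(.6429,.2610),-16.8,.023,.024,1.0,45),
"cylinder":((.4341,.2022),66,(.4686,-.2199),36,.079,.080,.7,30),
"tub":((.642,-.2617),99.1,(.4332,.1944),65.1,.008,.012,1.0,40)}
def pose(xy,a,z,flip):
    y=np.radians(a+90+180*flip);y=(y+np.pi)%(2*np.pi)-np.pi
    return [xy[0],xy[1]+BY,z],[np.pi,0,y]
def carry(n,flip,H=.26,dp=(0,0),dq=(0,0)):
    p,a,q,b,zp,zq,o,s=JOBS[n];p=np.add(p,dp);q=np.add(q,dq)
    r.move_gripper(o);r.move_to(*pose(p,a,H,flip))
    r.move_l(pose(p,a,zp,flip)[0]);r.move_gripper(0.0,s);g=r.sense()["finger_gap"]
    print(n,"gap mm",g*85,r.sense()["ee_pos"])
    if g<.1: raise SystemExit("missed")
    r.move_l(pose(p,a,H,flip)[0]);print("held",r.sense()["finger_gap"]*85,r.sense()["wrist_force"])
    r.move_to(*pose(q,b,H,flip));r.move_l(pose(q,b,zq+.03,flip)[0])
    print("stop",r.move_l(pose(q,b,zq-.002,flip)[0],feed=.03,until_force=4),r.sense()["ee_pos"])
    r.move_gripper(o);r.move_l(pose(q,b,H,flip)[0]);print("t",r.sense()["time"])
E
python3 - <<'E'
from h import *
print("clock",r.sense()["time"])
for n,(p,a,q,b,zp,zq,o,s) in JOBS.items():
  for f in(0,1):
    for xy,an,z in((p,a,.26),(p,a,zp),(q,b,.26),(q,b,zq)):
        j=r.solve_ik(*pose(xy,an,z,f));print(n,f,None if j is None else np.round(j,2))
E
```

```text
clock 0.25
weight 0 [-0.46  0.75  0.01  1.31 -0.01  1.07 -0.19]
weight 0 [-0.43  1.05 -0.06  1.47  0.09  0.63 -0.27]
weight 0 [-0.23  0.42  0.06  2.05 -0.04  0.68 -0.14]
weight 0 [-0.07  0.91 -0.19  2.22  1.46  0.15 -1.64]
weight 1 [-0.08  0.87 -0.85  1.29  0.65  1.27  2.46]
weight 1 [-0.1   1.16 -0.77  1.45  0.92  0.92  2.26]
weight 1 [ 0.36  0.52 -0.83  2.02  0.52  0.83  2.37]
weight 1 [ 0.05  0.93 -0.38  2.22  1.46  0.31  1.49]
jar 0 [ 0.21  0.51  0.18  1.87 -0.13  0.77  0.31]
jar 0 [ 0.37  0.91 -0.08  2.03  0.29  0.22 -0.11]
jar 0 [-0.53  0.77  0.16  1.3  -0.13  1.08 -0.65]
jar 0 [-0.47  1.04  0.03  1.46 -0.05  0.64 -0.71]
jar 1 [-0.31  0.87  1.3   1.89 -0.93  1.17 -1.94]
jar 1 [ 0.63  0.95 -0.5   2.02  1.06  0.47  2.3 ]
jar 1 [-0.13  0.83 -0.71  1.28  0.54  1.22  1.99]
jar 1 [-0.15  1.11 -0.63  1.44  0.78  0.85  1.81]
cylinder 0 [-0.38  0.46 -0.24  1.95  0.16  0.74  0.44]
cylinder 0 [-0.45  0.78 -0.14  2.12  0.38  0.27  0.24]
cylinder 0 [ 0.38  0.51 -0.05  1.86  0.04  0.78  0.94]
cylinder 0 [ 0.51  0.81 -0.27  2.01  0.52  0.39  0.46]
cylinder 1 [-1.14  0.7   1.09  1.99 -0.78  0.95 -1.64]
cylinder 1 [-0.02  0.93 -0.88  2.1   1.17  0.74  2.59]
cylinder 1 [-0.16  0.66  0.87  1.88 -0.64  0.91 -1.48]
cylinder 1 [ 0.09  0.86  0.44  2.03 -0.84  0.44 -1.34]
tub 0 [ 0.5   0.78 -0.38  1.29  0.3   1.13  1.82]
tub 0 [ 0.66  1.16 -0.73  1.44  0.9   0.89  1.38]
tub 0 [-0.36  0.46 -0.24  1.96  0.16  0.74  0.44]
tub 0 [-0.49  0.92 -0.05  2.15  0.47  0.09  0.15]
tub 1 [ 0.09  0.8   0.49  1.32 -0.39  1.11 -0.79]
tub 1 [ 0.24  1.07  0.17  1.47 -0.25  0.62 -0.89]
tub 1 [-1.13  0.69  1.09  2.   -0.77  0.94 -1.64]
tub 1 [-0.1   1.01 -0.71  2.13  1.37  0.6   2.42]
```

```bash
python3 - <<'E'
from h import *
carry("weight",0)
d=cam("top");crop(d,110,190,190,160,4,"a2")
E
```

```text
weight gap mm 36.13017460945985 [0.63866803 0.26367879 0.01494348]
held 36.00505440851608 [ 0.92656192 -0.26121998 -4.57744972]Traceback (most recent call last):
  File "<stdin>", line 2, in <module>
  File "h.py", line 35, in carry
    print("stop",r.move_l(pose(q,b,zq-.002,flip)[0],feed=.03,until_force=4),r.sense()["ee_pos"])
                 ~~~~~~~~^^^^^^^^^^^^^^^^^^^^^^^^^^^^^^^^^^^^^^^^^^^^^^^^^^
bench.PlanningError: the arm cannot follow that straight line within its joint ranges
```

```bash
python3 - <<'E'
from h import *
print(np.round(r.sense()["joint_pos"],2),r.sense()["ee_pos"])
q=JOBS["weight"][2]
for a in range(-60,121,20):
    print(a,[None if j is None else list(np.round(j,2)) for j in (r.solve_ik(*pose(q,a,z,0)) for z in(.045,.015))])
E
```

```text
[-0.19  0.84  0.01  2.23 -0.05  0.07 -0.14] [0.44670469 0.03736053 0.04555581]
-60 [[np.float64(-0.22), np.float64(0.84), np.float64(0.06), np.float64(2.23), np.float64(-0.57), np.float64(0.08), np.float64(-0.66)], None]
-40 [[np.float64(-0.21), np.float64(0.84), np.float64(0.04), np.float64(2.23), np.float64(-0.4), np.float64(0.08), np.float64(-0.49)], [np.float64(-0.07), np.float64(0.91), np.float64(-0.19), np.float64(2.22), np.float64(1.46), np.float64(0.15), np.float64(-2.34)]]
-20 [[np.float64(-0.2), np.float64(0.84), np.float64(0.02), np.float64(2.23), np.float64(-0.22), np.float64(0.07), np.float64(-0.31)], [np.float64(-0.07), np.float64(0.91), np.float64(-0.19), np.float64(2.22), np.float64(1.46), np.float64(0.15), np.float64(-1.99)]]
0 [[np.float64(-0.19), np.float64(0.84), np.float64(0.0), np.float64(2.23), np.float64(-0.05), np.float64(0.07), np.float64(-0.14)], [np.float64(-0.07), np.float64(0.91), np.float64(-0.19), np.float64(2.22), np.float64(1.46), np.float64(0.15), np.float64(-1.64)]]
20 [[np.float64(-0.18), np.float64(0.84), np.float64(-0.01), np.float64(2.23), np.f
[... 804 characters left out ...]
4), np.float64(0.1), np.float64(0.57)], [np.float64(-0.07), np.float64(0.91), np.float64(-0.19), np.float64(2.22), np.float64(1.46), np.float64(0.15), np.float64(-0.24)]]
100 [[np.float64(-0.12), np.float64(0.84), np.float64(-0.12), np.float64(2.22), np.float64(0.81), np.float64(0.12), np.float64(0.75)], [np.float64(-0.14), np.float64(0.91), np.float64(-0.07), np.float64(2.23), np.float64(1.43), np.float64(0.05), np.float64(0.13)]]
120 [[np.float64(-0.08), np.float64(0.84), np.float64(-0.17), np.float64(2.22), np.float64(0.97), np.float64(0.15), np.float64(0.93)], [np.float64(-0.15), np.float64(0.91), np.float64(-0.07), np.float64(2.23), np.float64(1.43), np.float64(0.05), np.float64(0.48)]]
```

```bash
python3 - <<'E'
from h import *
q,z=JOBS["weight"][2],.015
r.move_l(pose(q,0,.26,0)[0])
r.move_joints([.36,.52,-.83,2.02,.52,.83,1.32])
a=-60
r.move_to(*pose(q,a,.26,1));print(np.round(r.sense()["joint_pos"],2))
r.move_l(pose(q,a,z+.03,1)[0]);print(np.round(r.sense()["joint_pos"],2))
print(r.move_l(pose(q,a,z-.002,1)[0],feed=.03,until_force=4),r.sense()["ee_pos"])
r.move_gripper(.75);r.move_l(pose(q,a,.26,1)[0]);print(r.sense()["time"])
r.move_to(*pose(JOBS["jar"][0],-8.6,.3,0));
d=cam("top");crop(d,110,190,190,160,4,"a2")
print(np.round(r.sense()["joint_pos"],2),r.sense()["time"])
E
```

```text
[ 0.36  0.52 -0.83  2.02  0.52  0.83  1.32]
[-0.    0.85 -0.3   2.22  1.16  0.24  0.74]
True [0.44668921 0.03755862 0.01483188]
18.9417
[ 0.45  0.46 -0.19  1.8   0.11  0.89  0.06] 20.1583
```

View pics/a2.png

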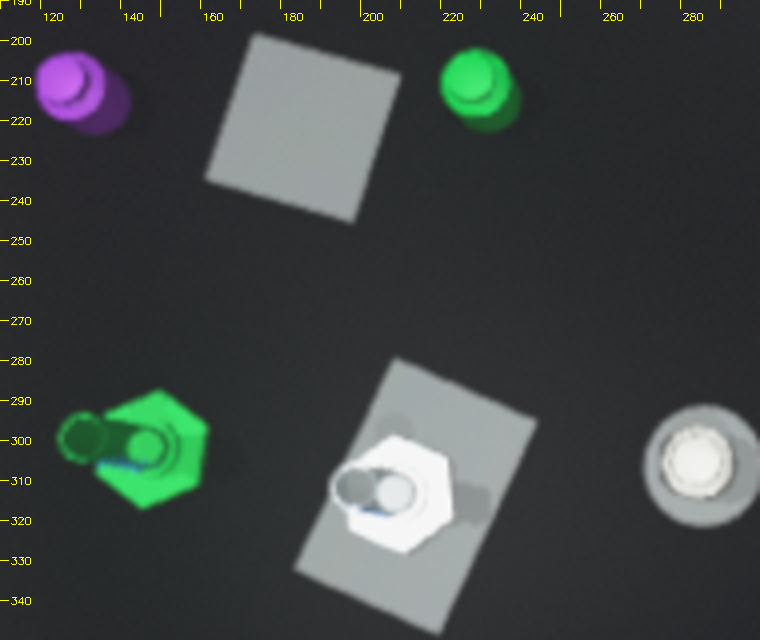

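```bash
python3 - <<'E'
from h import *
d=cam("top")
print(world(d,np.array((697.5,462))/4+[110,190],.049),world(d,np.array((702,465.5))/4+[110,190],.003))
P=np.array([.4462,.0353,.049]);print((pix(d,P)-[110,190])*4)
crop(d,262,280,50,50,12,"w");s=cam("scene");crop(s,340,160,60,60,10,"ws")
a=cv2.imread("pics/w.png");b=cv2.imread("pics/ws.png")[:500,:];o=np.zeros((600,800,3),np.uint8);
a=cv2.resize(a,(400,400));b=cv2.resize(b,(400,333));o[:400,:400]=a;o[:333,400:]=b;cv2.imwrite("pics/w2.png",o[:400])
E
```

```text
[[0.44632646 0.03547985 0.049     ]] [[0.44648528 0.03585092 0.003     ]]
[[697.83699657 462.23008195]]
```

View pics/w2.png

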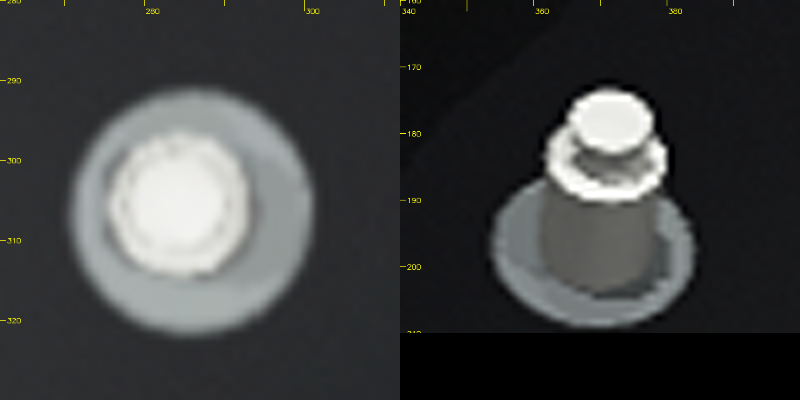

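Top-view measurement puts the weight within 1 mm of the round mat's centre, and the scene crop agrees. On to the jar.

```bash
python3 - <<'E'
from h import *
carry("jar",0)
r.move_to(*pose(JOBS["cylinder"][0],66,.3,0))
d=cam("top");crop(d,110,180,100,80,6,"j")
E
```

```text
jar gap mm 59.17217359900448 [ 0.47149916 -0.2088895   0.02361422]
held 59.26266693410699 [ 0.22480062  0.23639488 -1.89845522]
stop True [0.64255011 0.26284168 0.02372938]
t 31.1083
```

View pics/j.png

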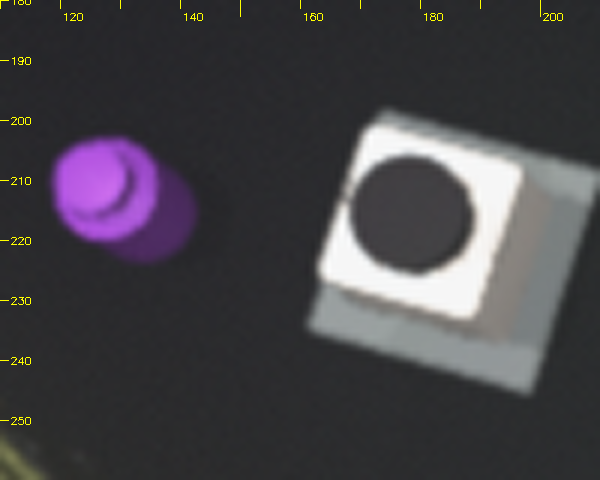

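```bash
python3 - <<'E'
from h import *
d=cam("top")
w=world(d,np.array([(370,124),(523,163),(474,319),(318,275)])/6+[110,180],.063);e=np.roll(w,-1,0)-w
print(w.mean(0),np.linalg.norm(e,axis=1),np.degrees(np.arctan2(e[:,1],e[:,0]))%90, world(d,np.array((412,214))/6+[110,180],.081))
carry("cylinder",0)
r.move_to(*pose(JOBS["weight"][0],0,.3,0))
d=cam("top");s=cam("scene");crop(d,365,260,80,80,5,"c1");crop(s,220,130,70,80,5,"c2")
a=cv2.imread("pics/c1.png");b=cv2.imread("pics/c2.png");cv2.imwrite("pics/c.png",np.hstack([a,b]))
E
```

```text
[0.64237171 0.25942642 0.063     ] [0.05804383 0.05968719 0.0592311  0.05833015] [74.42899891 73.59636766 73.08780695 72.42634256] [[0.64085325 0.25832932 0.081     ]]
cylinder gap mm 22.331006547943566 [0.43448797 0.20441963 0.07944006]
held 22.705782180897398 [-0.09135425  0.50574843 -1.57832952]
stop True [ 0.46834802 -0.21770531  0.07946011]
t 41.4917
```

View pics/c.png

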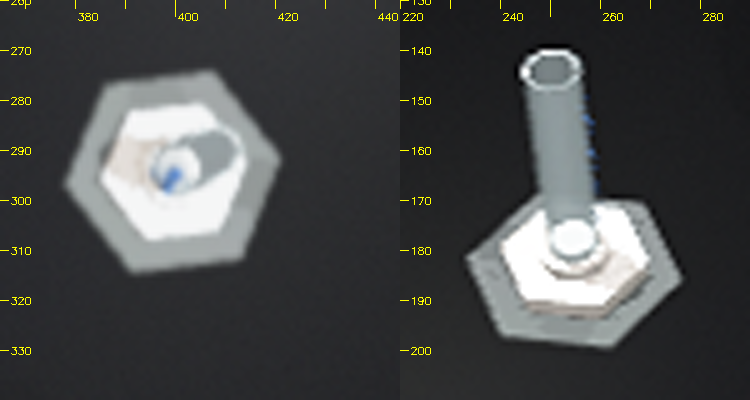

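Jar about 2 mm off centre and square to about 1°. The cylinder is centred on the hex mat in both views (mat centre about (399.7,294), foot about (400,294)). Now the tub, using an elbow-swung posture for the close, low placement.

```bash
python3 - <<'E'
from h import *
p,a,q,b,zp,zq,o,s=JOBS["tub"];H=.26
r.move_gripper(o);r.move_to(*pose(p,a,H,0));r.move_l(pose(p,a,zp,0)[0]);r.move_gripper(0,s)
print("gap",r.sense()["finger_gap"]*85,r.sense()["ee_pos"])
assert r.sense()["finger_gap"]>.5
r.move_l(pose(p,a,H,0)[0]);print("held",r.sense()["finger_gap"]*85)
r.move_joints([.02,.52,-.83,2.02,.52,.83,.36]);print(r.sense()["ee_pos"],r.sense()["orientation"],pose(q,b,H,0))
r.move_to(*pose(q,b,H,0));print(np.round(r.sense()["joint_pos"],2))
r.move_l(pose(q,b,zq+.03,0)[0])
print("stop",r.move_l(pose(q,b,zq-.003,0)[0],feed=.03,until_force=4),r.sense()["ee_pos"],np.round(r.sense()["joint_pos"],2))
r.move_gripper(o);r.move_l(pose(q,b,H,0)[0]);r.move_to(*pose(JOBS["tub"][0],a,.3,0));print(r.sense()["time"])
d=cam("top");crop(d,170,260,80,100,5,"t1");sc=cam("scene");cv2.imwrite("pics/t2.png",np.hstack([cv2.imread("pics/t1.png"),cv2.resize(sc["color"][130:330,185:525,::-1],(400,235)).copy() if 0 else cv2.copyMakeBorder(cv2.resize(sc["color"][120:345,130:560,::-1],(400,210)),0,290,0,0,0)]))
E
```

```text
gap 58.89824178909402 [ 0.64238084 -0.25989168  0.0087718 ]
held 58.988377576471095
[0.40811769 0.18219528 0.25835415] [-3.13727472 -0.00353698  3.03944839] ([0.4332, 0.1964, 0.26], [3.141592653589793, 0, np.float64(2.7070056698432055)])
[-0.05  0.53 -0.72  1.95  0.47  0.84  0.11]
stop True [0.43302944 0.19645347 0.01166459] [-0.42  0.92 -0.17  2.14  1.    0.16 -0.38]
58.5083
```

View pics/t2.png

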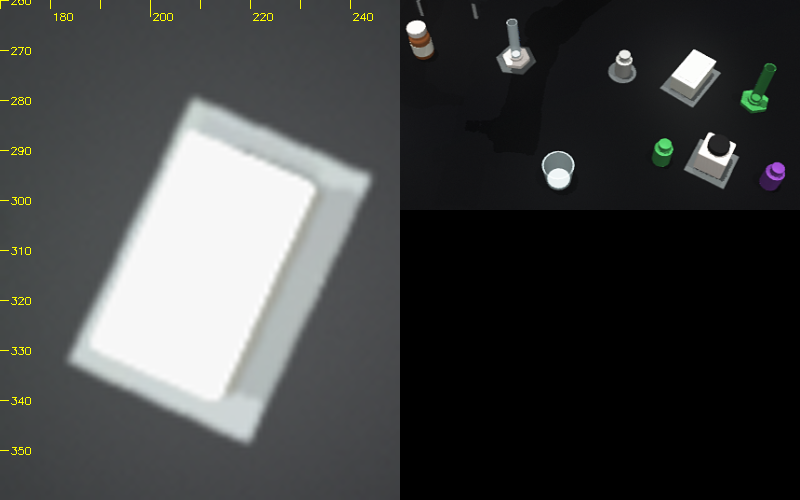

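```bash
python3 - <<'E'
from h import *
d=cam("top")
w=world(d,np.array([(185,127),(319,185),(222,403),(87,346)])/5+[170,260],.048);e=np.roll(w,-1,0)-w
print(w.mean(0),np.linalg.norm(e,axis=1),np.degrees(np.arctan2(e[:,1],e[:,0]))%90)
sc=cam("scene");crop(sc,405,165,100,160,6,"x");a=cv2.imread("pics/x.png");cv2.imwrite("pics/f.png",np.hstack([cv2.resize(a[:480],None,fx=.66,fy=.66),cv2.resize(a[480:],None,fx=.66,fy=.66)]))
E
```

```text
[0.43357145 0.19377957 0.048     ] [0.06363963 0.10055644 0.06311176 0.10141634] [65.76097225 66.00126555 66.53837109 66.30074091]
```

View pics/f.png

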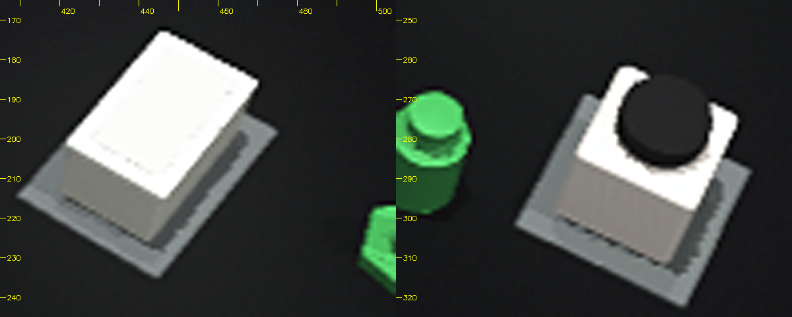

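```bash
python3 - <<'E'
from h import *
print(r.sense()["time"]);r.finish_job()
E
```

```text
58.7083
the job is handed in; nothing more can be done
```

The weight, jar, cylinder and tub now stand upright on the round, square, hexagonal and oblong mats, moved in that order. No buffer spot was needed. I handed the job in at 58.7 s with the gripper open and clear. I made no moves near the amber bottle, beaker or look-alikes. In the last pictures they looked undisturbed, though I did not measure them.

| Thing | Distance from mat centre (top camera) | Turn relative to mat |
|---|---|---|
| Weight | under 1 mm | not needed (round) |
| Jar | about 2 mm (corners) to 3–4 mm (cap) | under 1° |
| Cylinder | about 1 mm, judged by eye | also aligned with the hexagon (not asked) |
| Tub | about 1 mm | about 1° |

- **Disagreements:** The two cameras differed by about 2 px (roughly 4 mm in y) everywhere, so I split the difference. For the jar, the scene view suggested 1–3 mm off centre and up to about 2° of turn. I took that as reading error and left it.
- **Hiccup:** The first lowering of the weight was refused because it would have passed a joint limit, and nothing was touched. I raised it again and placed it with the elbow in a different position.

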